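# Fetch the drill chuck from the slide-lid box

## Robot

A 6-joint arm with a two-finger parallel gripper is mounted at the origin on the work surface. World frame = base frame: x ahead of the robot, y to its left, z up, the work surface at z = 0. Lengths are in m, angles in rad, forces in N, time in s.
With the tool pointing down it reaches from about 0.35 to 0.85 m from the base axis. Payload 8.1 kg.
Tool frame: the origin (TCP) lies at the very end of the fingers, on their centre line; the grasp point (between the pads) lies 19 mm behind it; z points along the fingers, y is the line along which they close (so a half turn about z gives the same grasp; the last joint's range is limited). The gripper opens to 93 mm and grips with 3 to 60 N. Pads are 15 mm wide; open, the fingers measure 128 mm over their backs; the gripper's body (75 mm by 188 mm) begins 65 mm behind the grasp point.
Start: joints at [1.1, 0.13, 1.488, -0, 1.523, -0.085], TCP at [0.226, 0.556, 0.219] pointing down, gripper open.
Joint ranges: [-2.96, 2.96], [-0.89, 2.26], [0.02, 2.5], [-1.34, 4.48], [0, 2.73], [-2.66, 2.66]. Speed limits (rad/s): [2.39, 2.39, 2.79, 3.14, 3.14, 3.14].

## Interface

Orientations are given as a rotation vector (axis times angle).
In Python, from plant import robot gives the robot as it stands.
- The arm moves only by the tool play_rows, never from a script. Its argument "deltas" is one flat list of numbers, 5 for each row, row after row: the shift along the tool's x, y, z in mm, then the turn about the tool's z in degrees, then the finger opening in mm, from 0 to 93. A call has 1 to 10 rows; each row shifts and turns the commanded pose from where the row before left it, along the tool's axes as they then stand; what a row does not reach is not made up. A row lasts 1/12 s, in which the tool goes at most 41.7 mm and 7.16 degrees, less where a joint would pass 70% of its speed; a pose out of reach is approached as far as the arm can. A call with a gripper value outside its range is refused whole. The fingers move at their own pace and stop on an object; "newtons" is the grip in N (left out, the last holds). Time passes only in rows, so rows that do not move let the fingers close. It gives the time, the measured TCP pose, the force, the opening and the grip force at its end, in the units of the state.
- robot.read_state(): the state, without advancing time (a new reading comes with each control period).
- robot.read_camera(name): name is "scene" or "side" or "wrist"; returns a dict with "pixels" (384x512x3 uint8, blue, green, red), "mtx" (3x3 intrinsics, pixels), "eye" and "rotation" of the camera in the world. Camera axes: x right, y up, looking along -z (the intrinsics and any distortion apply to the point x, -y, -z); pixel columns grow to the right and rows downward; lengths in m; the calibration is good to about 2 mm. A picture is of the moment at which its call begins. There is no depth.
- robot.close_job(): hands the job in; it is judged then, once.
The state is a dict: "t": time; "q": joint angles; "dq": joint speeds; "joint_torque": joint torques, N m; "tool_pos": TCP position; "orientation": TCP orientation; "force": force on the tool from outside, world axes, zero at the start; "wrist_torque": the same for the moment, N m; "opening": finger opening in m; "gripper_force": force on a finger pad.
Only numpy, scipy, OpenCV 4.12 (cv2) and the standard library are available. Lean on these libraries where they do the work, as an engineer would, in place of code of your own. Each camera call takes 0.05 s, during which the arm holds its last target. There are 200 camera calls.

## Task

Slide the lid of the plywood box with the bar handle along its tracks until it is clear of the box, and lay it flat on the bench, handle up. Then take out the drill chuck (the taller, narrower of the two steel parts, with the tapered nose; not the wide toothed hole saw) and stand it upright, nose up, in the metal tray.

Things in the scene. Friction and masses are not known exactly. Their poses are not given: they have to be found in the camera images.
- box: Larger plywood box, screwed down. 160 (x) by 158 (y) by 68 mm high, inside 140 by 130, floor 8 thick, 12 mm high divider at x=0. Origin: underside centre. Lid lies in grooves along its x, on ledges 54 mm up, under overhanging lips; wall at +x is a stop, at -x low: lid leaves only towards the box's -x, which points to the robot's right (world -y) within 20 degrees; bench is free there.
- lid: Its loose plywood lid, 140 g, 148 (x) by 145 (y) by 7 mm, 2 to 3 mm play in the grooves, slides easily. At its centre on top a bar handle 16 thick (x), 60 long (y), rising 26 mm above the plate. Origin: centre of the plate's underside; x along the tracks as the box's x. Starts shut or up to 12 mm ajar; some 150 mm of travel towards -x brings it clear.
- chuck: Steel drill chuck, 250 g, standing nose up in either compartment, about 37 mm from the box's middle along x, near the middle across, under the lid. Cylinder 36 mm in diameter to 34 mm up, then a nose tapering to 21 mm; 44 mm high. Origin: underside centre, z up through the nose. In the other compartment: a hole saw, a toothed cup 48 mm wide, 27 mm high.
- tray: Shallow sheet-metal parts tray, fixed to the bench on the robot's right, empty. 150 (x) by 130 (y) by 20 mm high, walls and floor 3 mm thick. Origin: centre of its underside.
Not all that is in view belongs to the job. What is shaped like the lid but orange is not meant.

How it is judged:
On the way, in this order (a step that is already met when the one before it is completed fails the run):
1. the lid has slid out of the front of the box, clear of its tracks, with the chuck still in the box (x of lid in the frame of box below -0.15 m and horizontal distance between chuck and box below 0.08 m and height (world z) of chuck below 0.03 m), for 0.1 s.
2. the lid lies flat on the bench, handle up (height (world z) of lid below 0.012 m and angle between lid's own z axis and vertical below 0.15 rad), for 0.1 s.
3. the chuck is lifted out of the box (height (world z) of chuck above 0.06 m), for 0.1 s.
At the end, for the whole second after the job is handed in: The lid lies flat on the bench, handle up (underside within 12 mm of the bench, tilted under about 8 degrees), and the chuck stands on the floor of the tray, inside its walls, nose up within 10 degrees; both are at rest (all of step 2 and x of chuck in the frame of tray between -0.07 and 0.07 m and y of chuck in the frame of tray between -0.06 and 0.06 m and height (world z) of chuck below 0.01 m and angle between chuck's own z axis and vertical below 0.17 rad and linear speed of each of chuck, lid below 0.03 m/s); the robot touches nothing.
It also fails if it takes over 58 s, if anything falls off the work surface, if the arm or the gripper's body presses on something with over 40 N, if the wrist force passes 120 N, or if a joint passes its speed limit or range.

## Working session

There is one attempt and no reset: what is moved stays moved. The work goes in short steps, Python scripts to look and compute and a tool call to move; the robot and the scene stay as the last step left them, time stands still between calls to the robot, and variables do not carry over. Pictures are saved under pics/ and viewed, at most 10 in all, crops included, and the job is handed in when it is done.

Besides the shell and the picture viewer there is one more tool, called after "Emit:" by a JSON object that holds its "name" and its "arguments". play_rows: Moves the arm, as the interface text tells. Its arguments: {"type":"object","properties":{"deltas":{"type":"array"},"newtons":{"type":"number"}},"required":["deltas"]}

```bash
mkdir -p pics; cat > h.py <<'E'
import numpy as np, cv2
from plant import robot
from scipy.spatial.transform import Rotation as R
def cam(n,save=None):
    c=robot.read_camera(n)
    if save: cv2.imwrite('pics/'+save,c['pixels'])
    return c
def ray(c,u,v,z):
    d=np.linalg.inv(c['mtx'])@[u,v,1]; d=np.array(c['rotation'])@[d[0],-d[1],-d[2]]
    e=np.array(c['eye']); return e+d*(z-e[2])/d[2]
def proj(c,p):
    q=np.array(c['rotation']).T@(np.array(p)-c['eye']); q=c['mtx']@[q[0],-q[1],-q[2]]; return q[:2]/q[2]
E
python3 - <<'E'
from h import *
a=cam('scene');b=cam('side')
print(a.keys())
for c in(a,b):print(c['mtx'],c['eye'],c['rotation'])
cv2.imwrite('pics/a.png',a['pixels']);cv2.imwrite('pics/b.png',b['pixels'])
s=robot.read_state();print(s['t'],s['tool_pos'],R.from_rotvec(s['orientation']).as_matrix())
E
```

```text
dict_keys(['pixels', 'mtx', 'eye', 'rotation'])
[[492.57587603   0.         260.85775985]
 [  0.         492.57587603 187.69051507]
 [  0.           0.           1.        ]] [1.40990772 0.09220735 1.18230777] [0.54507012 0.5723756  1.51941706]
[[382.59359063   0.         249.90463633]
 [  0.         382.59359063 198.68594018]
 [  0.           0.           1.        ]] [ 0.19727919 -0.62011571  0.78352435] [ 0.76941003 -0.1568805  -0.38072295]
0.1 [0.22552979 0.5554843  0.21772524] [[-9.26497817e-01  3.76299435e-01 -7.28460960e-04]
 [ 3.76300109e-01  9.26496788e-01 -1.38878510e-03]
 [ 1.52317690e-04 -1.56082631e-03 -9.99998770e-01]]
```

Rotation is a rotation vector; fix that.

```bash
sed -i "s/    if save/    c['rotation']=R.from_rotvec(c['rotation']).as_matrix()\n    if save/" h.py
```

```text
(no output)
```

View pics/a.png

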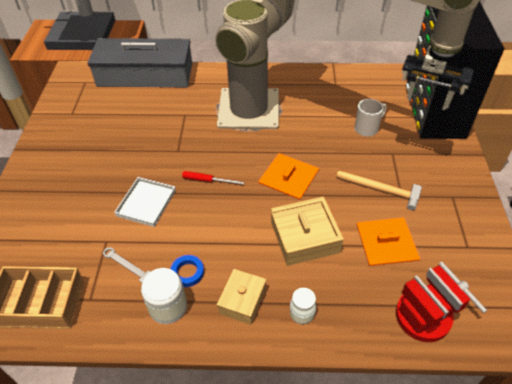

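View pics/b.png

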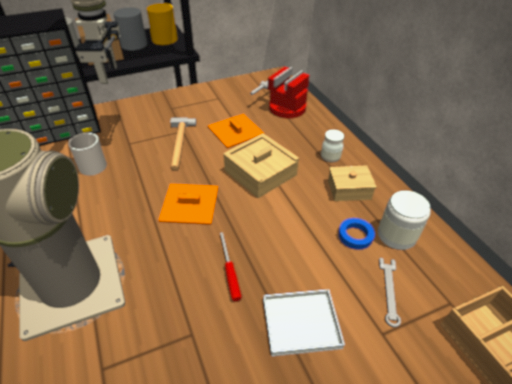

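The scene shows the box at about (307,230) with its bar handle at (305,222), and the tray at (146,201). The side view shows the handle at (262,155) and the tray at (302,321). I'll enlarge both to read the corners.

```bash
python3 - <<'E'
import cv2,numpy as np
a=cv2.imread('pics/a.png')[185:275,260:355];b=cv2.imread('pics/b.png')[125:205,210:310]
f=lambda i:cv2.resize(i,(400,400),interpolation=cv2.INTER_CUBIC)
cv2.imwrite('pics/c.png',np.hstack([f(a),f(b)]))
E
```

```text
(no output)
```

View pics/c.png

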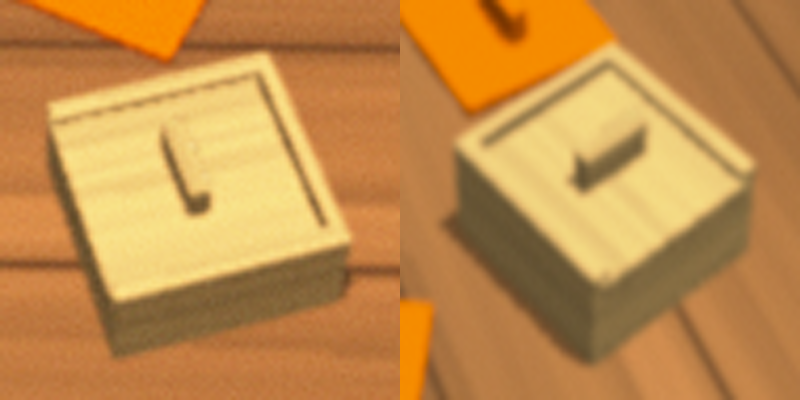

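The crop shows the box rim corners, the low wall on the left (towards world -y), and the handle. I'll cast rays at the known heights.

```bash
python3 - <<'E'
from h import *
a=cam('scene');b=cam('side')
A=np.array([[48,105],[270,52],[350,240],[118,300]])/[4.21,4.444]+[260,185]
B=np.array([[612-400,45],[58,148],[200,282],[355,162]])/[4,5]+[210,125]
np.set_printoptions(precision=4,suppress=True)
for c,P in((a,A),(b,B)):
    q=np.array([ray(c,*p,.068)[:2] for p in P]);print(q,q.mean(0),[np.degrees(np.arctan2(*(q[(i+1)%4]-q[i])[::-1])) for i in range(4)],[np.linalg.norm(q[(i+1)%4]-q[i]) for i in range(4)])
# handle 
for p in [(178,122),(200,195)]: print('h scene',ray(a,p[0]/4.21+260,p[1]/4.444+185,.087))
for p in [(578,158),(638,115)]: print('h side',ray(b,(p[0]-400)/4+210,p[1]/5+125,.087))
# tray: bright low-saturation mask
for c,box in((a,(110,170,185,232)),(b,(255,280,350,360))):
    x0,y0,x1,y1=box; hsv=cv2.cvtColor(c['pixels'],cv2.COLOR_BGR2HSV)
    m=((hsv[...,1]<70)&(hsv[...,2]>60)).astype(np.uint8)[y0:y1,x0:x1]
    cs=max(cv2.findContours(m,0,2)[0],key=cv2.contourArea); r=cv2.convexHull(cs);
    ap=cv2.approxPolyDP(r,6,True)[:,0]+[x0,y0]
    q=np.array([ray(c,*p,.02)[:2] for p in ap]);print('tray',ap.tolist(),q,q.mean(0))
E
```

```text
[[0.5276 0.0903]
 [0.48   0.2446]
 [0.6298 0.2878]
 [0.6767 0.1366]] [0.5785 0.1898] [np.float64(107.13944741411346), np.float64(16.084865965132302), np.float64(-72.76328111245341), np.float64(-162.73154001398066)] [np.float64(0.16151825086831867), np.float64(0.15592825624792778), np.float64(0.1582969892674204), np.float64(0.15617098223169268)]
[[0.6247 0.2801]
 [0.4768 0.2306]
 [0.526  0.0824]
 [0.6736 0.1329]] [0.5753 0.1815] [np.float64(-161.4900283749985), np.float64(-71.62185722091219), np.float64(18.89593289501247), np.float64(108.3574544674917)] [np.float64(0.15602551764453743), np.float64(0.15618316732376253), np.float64(0.15597545871095908), np.float64(0.1551326147901263)]
h scene [0.5547 0.1773 0.087 ]
h scene [0.6114 0.1899 0.087 ]
h side [0.5456 0.1658 0.087 ]
h side [0.6022 0.1852 0.087 ]
tray [[137, 177], [174, 186], [154, 225], [115, 213]] [[ 0.3693 -0.3394]
 [ 0.405  -0.2159]
 [ 0.5573 -0.2533]
 [ 0.5152 -0.3778]] [ 0.4617 -0.2966]
tray [[329, 290], [342, 347], [272, 355], [263, 296]] [[ 0.5442 -0.2634]
 [ 0.4994 -0.3875]
 [ 0.3616 -0.3467]
 [ 0.3998 -0.2188]] [ 0.4512 -0.3041]
```

Emit:
{"name": "play_rows", "arguments": {"deltas": [0, 0, 0, -6.6, 60, 0, 0, 0, -6.6, 60, 0, 0, 0, -6.6, 60, 0, 0, 0, -6.6, 60, 0, 0, 0, -6.6, 60, 0, 0, 0, -6.6, 60, -16, -33.2, 0, 0, 60, -16, -33.2, 0, 0, 60, -16, -33.2, 0, 0, 60, -16, -33.2, 0, 0, 60]}}

```text
t: 1.03
tool_pos: [0.3273, 0.4473, 0.2184]
orientation: [0.479, -3.105, 0.0]
force: [1.0, 0.4, 0.7]
opening: 0.0602
gripper_force: 0.0
```

Emit:
{"name": "play_rows", "arguments": {"deltas": [-16, -33.2, 0, 0, 60, -16, -33.2, 0, 0, 60, -16, -33.2, 0, 0, 60, -16, -33.2, 0, 0, 60, -16, -33.2, 0, 0, 60, -16, -33.2, 0, 0, 60, -16, -33.2, 0, 0, 60, -16, -33.2, 0, 0, 60, -16, -33.2, 0, 0, 60, -16, -33.2, 0, 0, 60]}}

```text
t: 1.87
tool_pos: [0.58, 0.1783, 0.2185]
orientation: [0.478, -3.105, -0.0]
force: [0.5, 0.2, 0.7]
opening: 0.06
gripper_force: 0.0
```

```bash
python3 - <<'E'
from h import *
s=robot.read_state();print(s['t'],s['tool_pos'],R.from_rotvec(s['orientation']).as_matrix()[:,1],s['opening'])
c=cam('wrist','w1.png');print(c['eye'],c['rotation'])
a=cv2.imread('pics/a.png');sc=cam('scene')
b=np.array([.577,.186]);X=np.array([-.301,.954]);Y=np.array([-.954,-.301])
q=[proj(sc,[*(b+X*(-.2+i*.074)+Y*j*.0725),0]) for i,j in((1,1),(1,-1),(-1,-1),(-1,1))]
cv2.polylines(a,[np.int32(q)],True,(255,0,255),1)
w=c['pixels'];cv2.imwrite('pics/d.png',np.hstack([w[:, 56:456],a[60:,:][:, 100:500][:324] if 0 else cv2.copyMakeBorder(a[60:,100:500],0,60,0,0,0)]))
E
```

```text
1.8667 [0.58001904 0.17834944 0.21847373] [-3.00537807e-01  9.53769899e-01  8.41908402e-05] 0.059977121584507485
[0.51539874 0.15837515 0.38534012] [[-3.00797192e-01 -9.23342060e-01 -2.38663967e-01]
 [ 9.53688019e-01 -2.91105292e-01 -7.57421328e-02]
 [ 4.59553156e-04 -2.50393986e-01  9.68143915e-01]]
```

View pics/d.png

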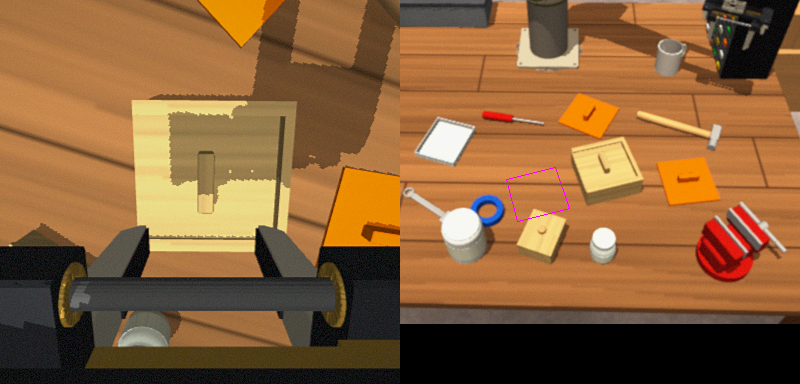

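The wrist view shows the box square to the gripper, with the handle top at about (262,181) in full-frame pixels. The scene view shows the lid's landing spot (magenta) free, though close to the blue ring and the small box, so I'll shift it towards the robot.

```bash
python3 - <<'E'
from h import *
c=cam('wrist')
T=robot.read_state();y=np.array([-.301,.954]);x=np.array([-.954,-.301])
for n,z,P in(('handle',.087,[(253,150),(270,150),(253,213),(270,213)]),('box',.068,[(188,100),(352,102),(345,251),(204,250)])):
    q=np.array([ray(c,*p,z)[:2] for p in P]);d=(q-T['tool_pos'][:2])*1e3
    print(n,q.mean(0),np.c_[d@x,d@y].round(1).tolist())
E
```

```text
handle [0.57682162 0.17798671] [[34.5, -6.5], [34.4, 9.6], [-28.0, -7.1], [-28.1, 9.9]]
box [0.5752692 0.1894924] [[80.9, -69.4], [78.2, 89.5], [-78.1, 92.9], [-76.3, -61.4]]
```

Emit:
{"name": "play_rows", "arguments": {"deltas": [3, 1.5, 30, 0, 60, 0, 0, 30, 0, 60, 0, 0, 30, 0, 60, 0, 0, 30, 0, 60, 0, 0, 20, 0, 60, 0, 0, 8, 0, 60, 0, 0, 5, 0, 60, 0, 0, 0, 0, 60]}}

```text
t: 2.68
tool_pos: [0.5752, 0.1811, 0.0654]
orientation: [0.479, -3.104, -0.0]
force: [0.6, -0.1, -0.4]
opening: 0.0595
gripper_force: 0.0
```

Emit:
{"name": "play_rows", "arguments": {"deltas": [0, 0, 0, 0, 10, 0, 0, 0, 0, 10, 0, 0, 0, 0, 10, 0, 0, 0, 0, 10, 0, 0, 0, 0, 10, 0, 0, 0, 0, 10, 0, 0, 0, 0, 10], "newtons": 20}}

```text
t: 3.27
tool_pos: [0.5759, 0.1805, 0.0658]
orientation: [-0.478, 3.105, 0.0]
force: [0.1, -0.6, 0.4]
opening: 0.0183
gripper_force: 0.0
```

Emit:
{"name": "play_rows", "arguments": {"deltas": [0, 0, 0, 0, 10, 0, 0, 0, 0, 10, 0, 0, 0, 0, 10, 0, 0, 0, 0, 10]}}

```text
t: 3.6
tool_pos: [0.5759, 0.1805, 0.0658]
orientation: [-0.478, 3.105, -0.0]
force: [-0.0, -0.3, 1.4]
opening: 0.0156
gripper_force: 20.0
```

Emit:
{"name": "play_rows", "arguments": {"deltas": [0, -5, 0, 0, 10, 0, -10, 0, 0, 10, 0, -15, 0, 0, 10, 0, -15, 0, 0, 10, 0, -15, 0, 0, 10]}}

```text
t: 4.02
tool_pos: [0.5945, 0.1214, 0.0658]
orientation: [-0.477, 3.105, -0.0]
force: [-0.4, 1.2, 1.5]
opening: 0.0164
gripper_force: 20.0
```

Emit:
{"name": "play_rows", "arguments": {"deltas": [0, -15, 0, 0, 10, 0, -15, 0, 0, 10, 0, -15, 0, 0, 10, 0, -15, 0, 0, 10, 0, -15, 0, 0, 10, 0, -15, 0, 0, 10, 0, -15, 0, 0, 10, 0, -8, 0, 0, 10, 0, 0, 0, 0, 10, 0, 0, 0, 0, 10]}}

```text
t: 4.85
tool_pos: [0.6276, 0.015, 0.0651]
orientation: [0.476, -3.105, -0.0]
force: [0.9, 0.8, -1.4]
opening: 0.016
gripper_force: 20.0
```

```bash
python3 - <<'E'
from h import *
s=robot.read_state();print(s['tool_pos'],s['force'],s['wrist_torque'])
print((np.array(s['tool_pos'][:2])-[.576,.187])@[-.301,.954])
a=cam('scene')['pixels'];b=cam('side')['pixels']
cv2.imwrite('pics/e.png',np.hstack([cv2.resize(a[130:330,100:350],(400,320)),cv2.resize(b[90:290,180:430],(400,320))]))
E
```

```text
[0.62762519 0.01500074 0.06514941] [ 0.9043119   0.78315781 -1.44786761] [ 0.03451603 -0.03430899  0.06697815]
-0.17962648072404788
```

View pics/e.png

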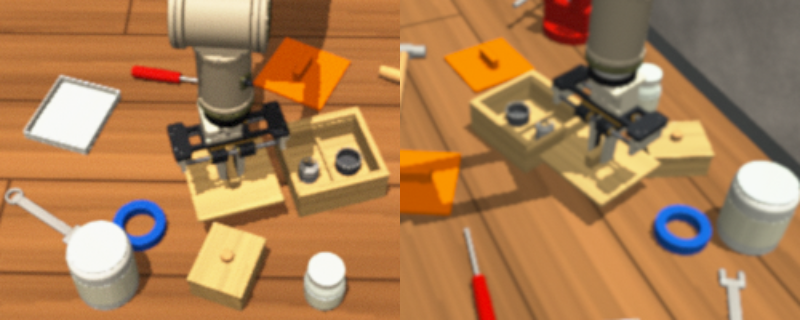

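The lid is clear of the box at -0.18. The chuck is in the near compartment, at about (310,170) in the left half. Shifting towards the robot and lowering.

Emit:
{"name": "play_rows", "arguments": {"deltas": [10, -2, 0, 0, 10, 10, -2, 0, 0, 10, 10, -2, 10, 0, 10, 0, 0, 12, 0, 10, 0, 0, 12, 0, 10, 0, 0, 10, 0, 10, 0, 0, 5, 0, 10, 0, 0, 3, 0, 10, 0, 0, 1, 0, 10, 0, 0, 0, 0, 10]}}

```text
t: 5.78
tool_pos: [0.6013, 0.0009, 0.0125]
orientation: [-0.478, 3.105, -0.0]
force: [1.0, 0.3, -1.6]
opening: 0.0162
gripper_force: 20.0
```

Emit:
{"name": "play_rows", "arguments": {"deltas": [0, 0, 1, 0, 10, 0, 0, 1, 0, 10, 0, 0, 0, 0, 20, 0, 0, 0, 0, 30, 0, 0, 0, 0, 45, 0, 0, 0, 0, 45, 0, 0, 0, 0, 45, 0, 0, 0, 0, 45]}}

```text
t: 6.45
tool_pos: [0.601, 0.0008, 0.0106]
orientation: [-0.478, 3.105, 0.0]
force: [0.1, -0.5, 0.4]
opening: 0.0441
gripper_force: 0.0
```

Emit:
{"name": "play_rows", "arguments": {"deltas": [0, 0, -15, 0, 50, 0, 0, -30, 0, 60, 0, 0, -30, 0, 60, 0, 0, -30, 0, 60, 0, 0, -30, 0, 60, 0, 0, -25, 0, 60, -10, 30, 0, 0, 60, -10, 30, 0, 0, 60, -8, 35, 0, 0, 60, 0, 0, 0, 0, 60]}}

```text
t: 7.28
tool_pos: [0.5985, 0.1053, 0.1709]
orientation: [-0.483, 3.104, 0.004]
force: [0.2, -0.2, -0.4]
opening: 0.0601
gripper_force: 0.0
```

```bash
python3 - <<'E'
from h import *
s=robot.read_state();print(s['t'],s['tool_pos'])
w=cam('wrist','w2.png');a=cam('scene','s2.png');b=cam('side','b2.png')
cv2.imwrite('pics/f.png',np.hstack([w['pixels'],np.vstack([cv2.resize(a['pixels'][180:280,190:350],(288,192)),cv2.resize(b['pixels'][120:220,210:370],(288,192))])]))
E
```

```text
7.2833 [0.59853378 0.1053168  0.17089697]
```

View pics/f.png

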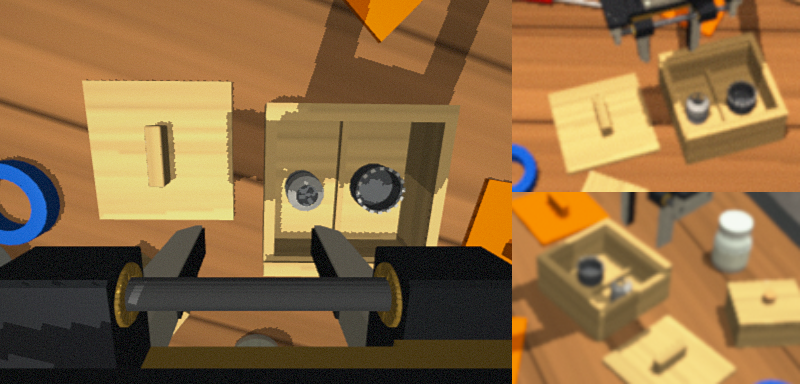

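The lid lies flat, handle up, with the handle at wrist pixel (157,155). The chuck's nose top is at about (306,193) and the hole saw at (377,188). Locating the chuck by ray and cross-checking its base.

```bash
python3 - <<'E'
from h import *
c=cam('wrist');s=robot.read_state();M=R.from_rotvec(s['orientation']).as_matrix()
p=ray(c,306,193,.052);print(p, (M.T@(p-s['tool_pos']))*1e3)
a=cam('scene');b=cam('side')
# scene: nose at f.png (697,101) -> ; side: (621,288)
u=(190+(697-512)*160/288,180+101*100/192);print(ray(a,*u,.052))
u=(210+(621-512)*160/288,120+(288-192)*100/192);print(ray(b,*u,.052))
cr=c['pixels'][150:230,260:350];cv2.imwrite('pics/g.png',cv2.resize(cr,(720,560),interpolation=cv2.INTER_CUBIC)[:,:])
for r,z in((.018,.042),(.0105,.052),(.018,.008)):
    q=np.array([proj(c,p*[1,1,0]+[r*np.cos(t),r*np.sin(t),z]) for t in np.linspace(0,6.28,40)]);print(z,q.min(0),q.max(0))
E
```

```text
[0.5886062  0.14454799 0.052     ] [ -3.67841195  46.51547711 118.44328306]
[0.59955594 0.15126801 0.052     ]
[0.58150058 0.13068123 0.052     ]
0.042 [285.91279417 172.21911556] [323.05610117 208.29049757]
0.052 [294.8252464  182.07128763] [317.20043612 203.75831115]
0.008 [283.15950473 166.51394898] [316.66765176 199.25562059]
```

View pics/g.png

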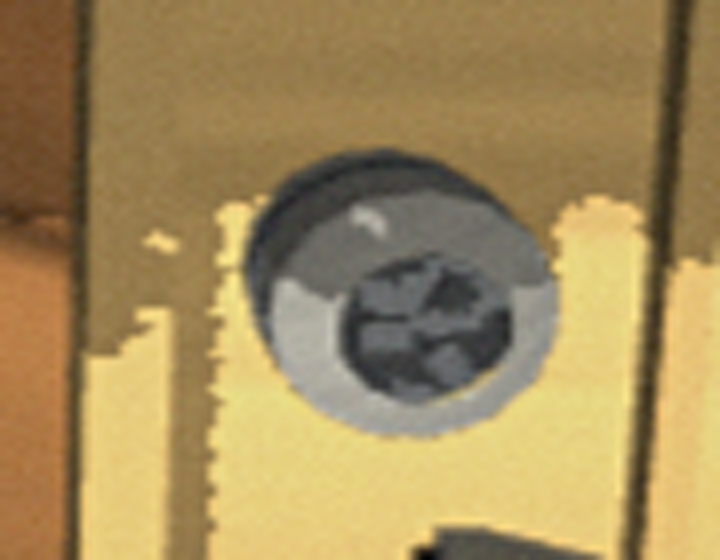

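The crop shows the nose circle centred at wrist pixel (313.3,196.8); the earlier frame was taken while the arm was still settling. Recomputing.

```bash
python3 - <<'E'
from h import *
s=robot.read_state();c=cam('wrist');M=R.from_rotvec(s['orientation']).as_matrix()
p=ray(c,313.3,196.8,.052);r=ray(c,311.8,194.8,.042)
for k in(p,r):print(k,(M.T@(k-s['tool_pos']))*1e3)
print(s['tool_pos'],(p[:2]-[.576,.187])@np.array([[-.301,-.954],[.954,-.301]]))
g=cv2.HoughCircles(cv2.cvtColor(c['pixels'],6)[160:230,280:345],3,1,50,param1=80,param2=12,minRadius=9,maxRadius=20);print(g)
E
```

```text
[0.59036061 0.15111874 0.052     ] [ -7.30928151  52.84429055 118.48279039]
[0.59086016 0.15157462 0.042     ] [ -7.92552118  53.13250648 128.48251808]
[0.59923488 0.09855343 0.17050001] [-0.03855326 -0.00289976]
[[[32.5 32.5 19.4]]]
```

The chuck is off centre along the box's x, so I'll grip it across the box's y, where there is room: shift over it, then turn 90°.

Emit:
{"name": "play_rows", "arguments": {"deltas": [-3.5, 26.5, 0, 0, 60, -4, 26.5, 0, 0, 60, 0, 0, 0, 7, 60, 0, 0, 0, 7, 60, 0, 0, 0, 7, 60, 0, 0, 0, 7, 60, 0, 0, 0, 7, 60, 0, 0, 0, 7, 60, 0, 0, 0, 7, 60, 0, 0, 0, 7, 60]}}

```text
t: 8.47
tool_pos: [0.5906, 0.1515, 0.1706]
orientation: [1.047, 2.962, -0.0]
force: [1.0, 0.3, -0.1]
opening: 0.0597
gripper_force: 0.0
```

Emit:
{"name": "play_rows", "arguments": {"deltas": [0, 0, 0, 7, 60, 0, 0, 0, 7, 60, 0, 0, 0, 7, 60, 0, 0, 0, 7, 60, 0, 0, 0, 6, 60, 0, 0, 0, 0, 60, 0, 0, 0, 0, 60, 0, 0, 0, 0, 60]}}

```text
t: 9.13
tool_pos: [0.5905, 0.152, 0.1706]
orientation: [-1.854, -2.536, 0.0]
force: [0.1, -0.2, 0.2]
opening: 0.0601
gripper_force: 0.0
```

```bash
python3 - <<'E'
from h import *
s=robot.read_state();c=cam('wrist');M=R.from_rotvec(s['orientation']).as_matrix()
print(s['t'],s['tool_pos'],M[:,1],s['q'][5],(M.T@(np.array([.5905,.1513,.052])-s['tool_pos']))*1e3)
u=proj(c,[.5905,.1513,.052]);print(u)
x,y=np.int32(u);cr=cv2.resize(c['pixels'][y-40:y+40,x-50:x+50],(500,400));cv2.drawMarker(cr,(250,200),(255,0,255),0,20,1);cv2.imwrite('pics/i.png',cr)
E
```

```text
9.1333 [0.59047472 0.15198716 0.17057542] [ 9.52900921e-01  3.03281738e-01 -1.47069753e-04] -0.14024720247167916 [ -0.66018741  -0.16687788 118.57545881]
[255.92710194 191.96985182]
```

View pics/i.png

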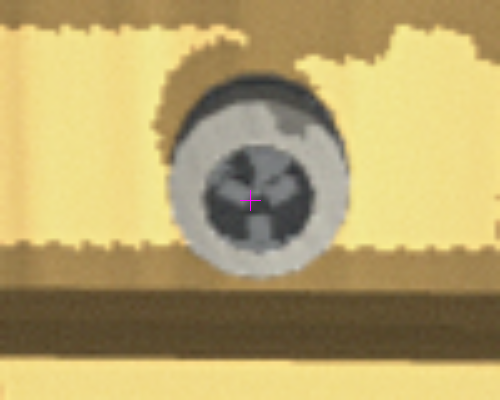

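The nose centre is at (261,199) in the crop, within about 1 mm of the prediction. Descending and gripping.

Emit:
{"name": "play_rows", "arguments": {"deltas": [0, 0, 30, 0, 60, 0, 0, 30, 0, 60, 0, 0, 30, 0, 60, 0, 0, 25, 0, 60, 0, 0, 20, 0, 60, 0, 0, 12, 0, 60, 0, 0, 7, 0, 60, 0, 0, 3, 0, 60, 0, 0, 0, 0, 50, 0, 0, 0, 0, 40], "newtons": 30}}

```text
t: 10.02
tool_pos: [0.5915, 0.1528, 0.0151]
orientation: [1.856, 2.533, 0.002]
force: [-0.3, 0.3, -0.1]
opening: 0.051
gripper_force: 0.0
```

Emit:
{"name": "play_rows", "arguments": {"deltas": [0, 0, 0, 0, 28, 0, 0, 0, 0, 28, 0, 0, 0, 0, 28, 0, 0, 0, 0, 28, 0, 0, 0, 0, 28, 0, 0, 0, 0, 28, 0, 0, 0, 0, 28, 0, 0, 0, 0, 28]}}

```text
t: 10.68
tool_pos: [0.5911, 0.1527, 0.0149]
orientation: [1.857, 2.533, 0.002]
force: [-2.0, -0.8, 6.3]
opening: 0.0354
gripper_force: 30.0
```

Emit:
{"name": "play_rows", "arguments": {"deltas": [0, 0, -6, 0, 28, 0, 0, -12, 0, 28, 0, 0, -20, 0, 28, 0, 0, -25, 0, 28, 0, 0, -25, 0, 28, 0, 0, -20, 0, 28, 0, 0, -12, 0, 28, 0, 0, 0, 0, 28, -10, -6.5, 0, 0, 28, -20, -13.5, 0, 0, 28]}}

```text
t: 11.52
tool_pos: [0.5794, 0.1189, 0.1321]
orientation: [-1.854, -2.534, 0.001]
force: [1.0, -1.1, -3.2]
opening: 0.0354
gripper_force: 30.0
```

Emit:
{"name": "play_rows", "arguments": {"deltas": [-28, -19, 0, 0, 28, -28, -19, 0, 0, 28, -28, -19, 0, 0, 28, -28, -19, 0, 0, 28, -28, -19, 0, 0, 28, -28, -19, 0, 0, 28, -28, -19, 0, 0, 28, -28, -19, 0, 0, 28, -28, -19, 0, 0, 28, -28, -19, 0, 0, 28]}}

```text
t: 12.35
tool_pos: [0.4807, -0.2075, 0.1313]
orientation: [-1.856, -2.53, 0.001]
force: [0.0, -0.0, -2.9]
opening: 0.0354
gripper_force: 30.0
```

Emit:
{"name": "play_rows", "arguments": {"deltas": [-28, -19, 0, 0, 28, -20, -14, 0, 0, 28, -18, -12, 0, 0, 28, -10, -6, 0, 0, 28, -5, -4, 0, 0, 28, 0, 0, 0, 0, 28, 0, 0, 0, 0, 28, 0, 0, 0, 0, 28]}}

```text
t: 13.02
tool_pos: [0.4554, -0.2988, 0.1332]
orientation: [-1.856, -2.534, -0.001]
force: [0.2, -0.0, -2.6]
opening: 0.0358
gripper_force: 30.0
```

```bash
python3 - <<'E'
from h import *
s=robot.read_state();M=R.from_rotvec(s['orientation']).as_matrix()
print(s['t'],s['tool_pos'],M[:,1],s['opening'],(M.T@(np.array([.457,-.3,.01])-s['tool_pos']))*1e3)
a=cam('scene')['pixels'];b=cam('side')['pixels'];w=cam('wrist')['pixels']
cv2.imwrite('pics/j.png',np.hstack([cv2.resize(a[110:250,80:260],(386,300)),cv2.resize(b[180:384,200:440],(353,300))]))
E
```

```text
13.0167 [ 0.4553702  -0.29877544  0.13321724] [ 9.53428951e-01  3.01617639e-01 -1.85826761e-04] 0.03577549754264897 [ -1.77769995   1.20744595 123.21535947]
```

View pics/j.png

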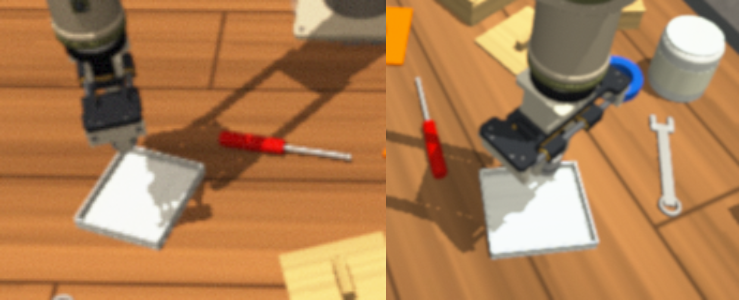

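The chuck is held over the tray centre. Lowering about 121 mm, then checking the force.

Emit:
{"name": "play_rows", "arguments": {"deltas": [0, 0, 25, 0, 28, 0, 0, 25, 0, 28, 0, 0, 25, 0, 28, 0, 0, 20, 0, 28, 0, 0, 12, 0, 28, 0, 0, 8, 0, 28, 0, 0, 4, 0, 28, 0, 0, 2, 0, 28, 0, 0, 0, 0, 28, 0, 0, 0, 0, 28]}}

```text
t: 14.0
tool_pos: [0.456, -0.3007, 0.0139]
orientation: [1.857, 2.532, -0.0]
force: [0.9, 0.4, -2.1]
opening: 0.0355
gripper_force: 30.0
```

Emit:
{"name": "play_rows", "arguments": {"deltas": [0, 0, 1, 0, 28, 0, 0, 1, 0, 28, 0, 0, 1, 0, 28, 0, 0, 0, 0, 28, 0, 0, 0, 0, 28]}}

```text
t: 14.42
tool_pos: [0.4554, -0.3002, 0.0099]
orientation: [1.857, 2.533, -0.0]
force: [0.4, -0.4, -2.0]
opening: 0.0354
gripper_force: 30.0
```

Emit:
{"name": "play_rows", "arguments": {"deltas": [0, 0, 0.7, 0, 28, 0, 0, 0, 0, 28, 0, 0, 0, 0, 28]}}

```text
t: 14.67
tool_pos: [0.4555, -0.3003, 0.0099]
orientation: [1.857, 2.533, -0.0]
force: [-3.6, 2.0, 6.4]
opening: 0.0356
gripper_force: 30.0
```

Contact with the tray floor. Releasing and withdrawing.

Emit:
{"name": "play_rows", "arguments": {"deltas": [0, 0, 0, 0, 38, 0, 0, 0, 0, 42, 0, 0, 0, 0, 50, 0, 0, 0, 0, 60, 0, 0, 0, 0, 60, 0, 0, 0, 0, 60, 0, 0, 0, 0, 60, 0, 0, 0, 0, 60]}}

```text
t: 15.33
tool_pos: [0.4552, -0.3, 0.0089]
orientation: [-1.858, -2.533, 0.0]
force: [-0.2, 0.1, 0.3]
opening: 0.0599
gripper_force: 0.0
```

Emit:
{"name": "play_rows", "arguments": {"deltas": [0, 0, -10, 0, 60, 0, 0, -20, 0, 60, 0, 0, -30, 0, 60, 0, 0, -30, 0, 60, 0, 0, -30, 0, 60, 0, 0, -30, 0, 60, 0, 0, -20, 0, 60, 0, 0, 0, 0, 60, 0, 0, 0, 0, 60]}}

```text
t: 16.08
tool_pos: [0.4562, -0.3007, 0.1814]
orientation: [1.855, 2.53, -0.0]
force: [-0.2, 0.7, -0.3]
opening: 0.0598
gripper_force: 0.0
```

```bash
python3 - <<'E'
from h import *
s=robot.read_state();print(s['t'],s['tool_pos'],s['force'])
a=cam('scene')['pixels'];b=cam('side')['pixels'];w=cam('wrist')['pixels']
cv2.imwrite('pics/k.png',np.hstack([cv2.resize(w,(400,300)),cv2.resize(b[180:384,200:440],(353,300))]))
E
```

```text
16.0833 [ 0.45615598 -0.30074893  0.18135025] [-0.2372681   0.70658312 -0.26558785]
```

View pics/k.png

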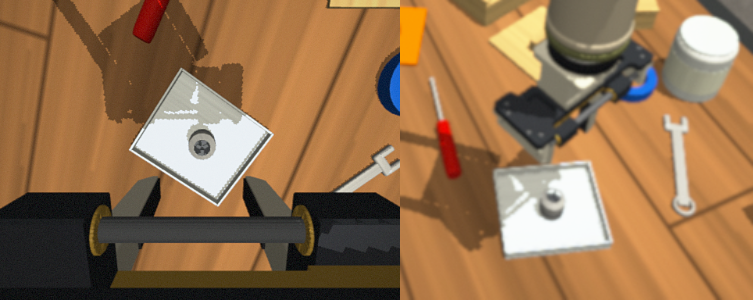

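The chuck stands upright, nose up, near the tray centre (wrist crop (202,145)), and the gripper is clear. Handing in.

```bash
python3 -c "
from plant import robot
print(robot.close_job())"
```

```text
the job is handed in; nothing more can be done
None
```

I handed the job in at about 16 s with the lid flat on the bench, handle up, and the chuck standing nose up near the middle of the tray; no verdict came back.

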